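Ready the mould press and hold its guide rod

ROBOT

A 6-joint arm with a two-finger parallel gripper is mounted at the origin on the work surface. World frame = base frame: x ahead of the robot, y to its left, z up, the work surface at z = 0. Lengths are in m, angles in rad, forces in N, time in s.
With the tool pointing down it reaches from about 0.35 to 0.925 m from the base axis. Payload 6.4 kg.
Tool frame: the origin (TCP) lies on the centre line of the jaws, within the pads' length; the fingertips stand 11 mm ahead of it and the grasp point (between the pads) lies 8 mm behind it; z points along the fingers, y is the line along which they close (so a half turn about z gives the same grasp; the last joint's range is limited). The gripper opens to 94 mm and grips with 3 to 60 N. Pads are 16 mm wide; open, the fingers measure 119 mm over their backs; the gripper's body (75 mm by 177 mm) begins 78 mm behind the grasp point.
Start: joints at [0.949, 0.245, 1.558, -0, 1.339, -0.174], TCP at [0.281, 0.586, 0.216] pointing down, gripper open.
Joint ranges: [-3.13, 3.13], [-1.02, 2.26], [0.13, 2.54], [-0.95, 4.09], [0.21, 2.88], [-2.74, 2.74]. Speed limits (rad/s): [2.57, 2.57, 3.14, 3.14, 3.14, 3.14].

INTERFACE

Orientations are given as a rotation vector (axis times angle).
In Python, from workcell import r gives the robot as it stands. The module is installed in compiled form; this text tells all that it offers.
- The arm moves only by the tool carry_out, never from a script. Its argument "series" is a list of rows, each a list of 4 numbers: the shift along the tool's x, y, z in m, then the turn about the tool's z in degrees. In form: [[x, y, z, yaw], ...]. A call has 1 to 20 rows; each row is the pose to reach, as a shift and turn from the pose commanded when the call began, along the tool's axes at that moment; what a row does not reach only later rows make up. A row lasts 1/8 s, in which the tool goes at most 62.5 mm and 10.7 degrees, less where a joint would pass 70% of its speed; a pose out of reach is approached as far as the arm can. A call with a gripper value outside its range is refused whole. "grip" is the opening, from 0 (shut) to 1 (fully open), set as the call begins (left out, the last holds). The fingers move at their own pace and stop on an object; "grip_force" is the grip in N (left out, the last holds). Time passes only in rows, so rows that repeat a pose let the fingers close. It gives the time, the measured TCP pose, the force, the opening and the grip force at its end, in the units of the state.
- r.state(): the state, without advancing time (a new reading comes with each control period).
- r.read_camera(name): name is "scene" or "top" or "wrist"; returns a dict with "frame" (420x560x3 uint8, blue, green, red), "z_map" (420x560 float32, m along the optical axis (not along the pixel's ray), 0 where there is no reading), "intrinsics" (3x3 intrinsics, pixels), "R" (3x3) and "t" (3): a world point X has camera coordinates R X + t. Camera axes: x right, y down, z forward; pixel columns grow to the right and rows downward; lengths in m; the calibration is good to about 2 mm. A picture is of the moment at which its call begins.
- r.sign_off(): hands the job in; it is judged then, once.
The state is a dict: "t": time; "joint_positions": joint angles; "joint_velocities": joint speeds; "tau": joint torques, N m; "eef_pos": TCP position; "ee_rot": TCP orientation; "force": force on the tool from outside, world axes, zero at the start; "ft_torque": the same for the moment, N m; "grip_width": finger opening in m; "gripper_force": force on a finger pad.
Only numpy, scipy, OpenCV 4.12 (cv2) and the standard library are available. Lean on these libraries where they do the work, as an engineer would, in place of code of your own. Each camera call takes 0.05 s, during which the arm holds its last target. There are 200 camera calls.

TASK

Pick up the scraper block and use it, not the gripper, to wipe the three clay chips off the top board of the wooden mould press, then put the scraper back down on the table and let go of it. Then take the longer of the two rods out of the rack and thread it from above down through the hole of the top board and then that of the lower board, and finish while still holding it there upright and still, its tip in mid-air about halfway between the lower board and the base, so that a colleague can clip it. Leave the shorter rod and the other things on the table where they are.

Things in the scene. Friction and masses are not known exactly. Their poses are not given: they have to be found in the camera images.
- press: fixed pale plywood mould press, 136 mm high, mid-table. Origin: centre of its underside, z up. Centred on it: base (x 130, y 120, top at height 18), lower board (x 90, y 100, heights 58 to 72), top board (x 110, y 160, heights 122 to 136); posts 18 mm square at x -34, y +-40. A round 16 mm hole with a flush bronze flange runs down through each board's centre. Only the chips lie on the top board
- bush_upper (a point): centre of the mouth of the 16 mm hole, on the upper face of the press's top board (136 mm above the table); the hole is vertical
- bush_lower (a point): centre of the mouth of the 16 mm hole in the press's lower board, on its upper face (72 mm above the table), coaxial with the upper hole, straight below it
- chip0: loose reddish chip of dried modelling clay, 26 x 20 x 9 mm, 12 g, lying flat on the top board of the press, its centre within 22 mm of the hole in the press's x direction and within 50 mm in its y direction; too big for the hole. Origin: centre of its underside
- chip1: loose reddish chip of dried modelling clay, 26 x 20 x 9 mm, 12 g, lying flat on the top board of the press, its centre within 22 mm of the hole in the press's x direction and within 50 mm in its y direction; too big for the hole. Origin: centre of its underside
- chip2: loose reddish chip of dried modelling clay, 26 x 20 x 9 mm, 12 g, lying flat on the top board of the press, its centre within 22 mm of the hole in the press's x direction and within 50 mm in its y direction; too big for the hole. Origin: centre of its underside
- scraper: loose scraper block, light wood with a grey plastic sole, 0.11 kg, standing on its sole on the table to one side of the press. 24 mm thick along its x, 84 mm wide along its y, 60 mm tall. Origin: centre of its underside (the sole). Made to be gripped across its thickness, high up
- rack: fixed dark wooden rack block on the table on the other side of the press, 150 mm along its x, 50 along its y, 45 tall; two blind sockets of 13.6 mm diameter, 36 mm deep, at x -45 and +45, a rod standing upright in each (which is in which varies). Origin: centre of its underside
- rod: the longer rod, about 0.14 kg: steel shaft of 12 mm diameter, 125 mm long, the lowest 10 mm tapering to 8 mm; on top a square light-wood head, 24 x 24 mm (sides along its x and y), 36 mm tall. Stands loose in a socket of the rack, its tip 9 mm and its head 134 to 170 mm above the table. Origin: centre of the tip's end face; z runs up to the head
- rod_tip (a point): the centre of the end face of the longer rod's lower tip (same point as rod)
- short_rod: the shorter rod: the same shape but with a shaft of only 85 mm (its head from 94 to 130 mm above the table); stands in the rack's other socket; leave it there. Origin: centre of the tip's end face
- bowl: steel bowl, 120 mm across, 55 mm high; stands on the bare table; leave alone; origin: centre of its underside
- jar: clear jar with a white lid, 70 mm diameter, 85 mm high; stands on the bare table; leave alone; origin: centre of its underside
- mug: white mug, 80 mm diameter, 90 mm high; stands on the bare table; leave alone; origin: centre of its underside
- brush: wooden brush lying on the table; leave alone; origin: the underside of its middle
- rolling_pin: wooden rolling pin, 260 mm long, 44 mm diameter, lying across the far part of the table; leave alone; origin: centre of one end
- tub: white open plastic tub, 120 x 90 x 55 mm, towards the robot; stands on the bare table; leave alone; origin: centre of its underside
- figure_mould: small plaster mould block, 60 x 45 x 42 mm; stands on the bare table; leave alone; origin: centre of its underside

How it is judged:
By the outcome, as a careful person would: the job done as asked, in the order asked, and still so for the second after the job is handed in, while the arm keeps its last pose, push and grip.
It also fails if it takes over 72 s, if anything falls off the work surface, if the arm or the gripper's body presses on something with over 40 N, if the wrist force passes 120 N, or if a joint passes its speed limit or range.

## Working session

There is one attempt and no reset: what is moved stays moved. The work goes in short steps, Python scripts to look and compute and a tool call to move; the robot and the scene stay as the last step left them, time stands still between calls to the robot, and variables do not carry over. Pictures are saved under pics/ and viewed, at most 10 in all, crops included, and the job is handed in when it is done.

Besides the shell and the picture viewer there is one more tool, called by a JSON object that holds its "fn" and its "kwargs". carry_out: Moves the arm, as the interface text tells. Its arguments: {"type":"object","properties":{"series":{"type":"array"},"grip":{"type":"number"},"grip_force":{"type":"number"}},"required":["series"]}

```bash
mkdir -p pics
cat > h.py <<'E'
import numpy as np,cv2
from workcell import r
def pts(c):
    z=c["z_map"];K=c["intrinsics"];v,u=np.mgrid[:z.shape[0],:z.shape[1]]
    P=np.stack([(u-K[0,2])/K[0,0]*z,(v-K[1,2])/K[1,1]*z,z],-1)
    return (P-c["t"])@c["R"]
E
python3 - <<'E'
from h import *
s=r.state();print({k:np.round(v,3) for k,v in s.items()})
for n in("top","scene"):
    c=r.read_camera(n);cv2.imwrite(f"pics/{n}0.png",c["frame"]);np.savez(f"{n}0.npz",**c)
    print(n,np.round(c["R"],3).tolist(),np.round(c["t"],3),c["intrinsics"][0])
E
```

```text
{'t': np.float64(0.0), 'joint_positions': array([ 0.949,  0.246,  1.559, -0.   ,  1.339, -0.174]), 'joint_velocities': array([ 0.001, -0.002, -0.001, -0.001,  0.   , -0.   ]), 'tau': array([ 1.0000e-03, -4.1585e+01, -3.1460e+01,  6.8000e-02,  3.3000e-02,
       -0.0000e+00]), 'eef_pos': array([0.281, 0.585, 0.215]), 'ee_rot': array([-6.970e-01, -3.062e+00,  3.000e-03]), 'force': array([-0.241,  0.966,  0.637]), 'ft_torque': array([-0.03 ,  0.037, -0.054]), 'gripper_force': np.float64(0.0), 'grip_width': np.float64(0.094)}
top [[-0.028, -1.0, -0.004], [-0.992, 0.029, -0.126], [0.126, 0.0, -0.992]] [0.024 0.589 1.298] [531.96002438   0.         276.51375609]
scene [[-0.405, 0.914, -0.006], [0.51, 0.221, -0.832], [-0.759, -0.34, -0.555]] [ 0.228 -0.216  1.559] [415.57625376   0.         279.62535711]
```

View pics/top0.png

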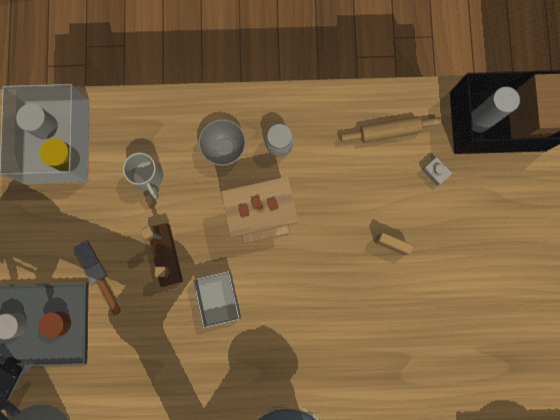

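View pics/scene0.png

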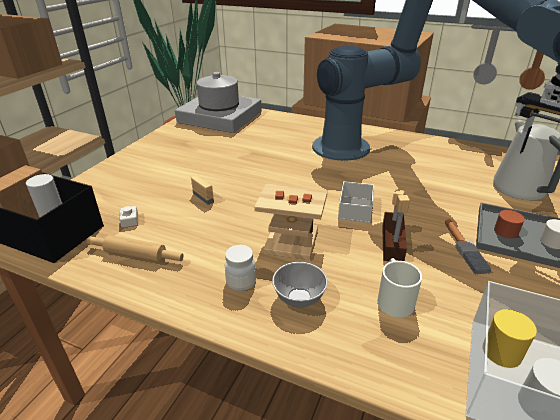

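The top view shows the press board at about (260,207) with 3 red chips, the scraper at (395,244), and the rack at (165,255) with rods near its two ends. The scene view agrees; the long rod seems to be at the end nearer the mug.

Run:
```python
from h import *
c=dict(np.load("top0.npz"));P=pts(c);f=c["frame"]
def box(name,u0,u1,v0,v1,z0,z1):
    m=np.zeros(P.shape[:2],bool);m[v0:v1,u0:u1]=1
    m&=(P[...,2]>z0)&(P[...,2]<z1)&(c["z_map"]>0)
    Q=P[m]
    if len(Q)<4: print(name,len(Q));return
    (cx,cy),(w,h),a=cv2.minAreaRect((Q[:,:2]*1000).astype(np.float32))
    print(name,len(Q),"rect",round(cx,1),round(cy,1),round(w,1),round(h,1),round(a,1),"med",np.round(np.median(Q,0)*1000,1),"mean",np.round(Q.mean(0)*1000,1))
box("board",210,310,165,245,.125,.15)
box("scraper",365,420,225,265,.045,.08)
box("rack",140,195,215,300,.035,.055)
box("rodL",130,195,205,300,.155,.19)
box("rodS",130,195,205,300,.115,.145)
hsv=cv2.cvtColor(f,cv2.COLOR_BGR2HSV)
m=((hsv[...,0]<12)|(hsv[...,0]>172))&(hsv[...,1]>130)&(P[...,2]>.12)&(P[...,2]<.16)
m[:,:210]=0;m[:,310:]=0;m[:165]=0;m[245:]=0
n,l,st,ce=cv2.connectedComponentsWithStats(m.astype(np.uint8))
for i in range(1,n):
    if st[i,4]>10:print("chip",st[i,4],np.round(ce[i],1),np.round(P[l==i].mean(0)*1000,1))
```

```text
board 3213 rect 594.4 46.6 111.1 160.4 11.0 med [592.8  46.4 137.6] mean [593.2  46.6 138. ]
scraper 365 rect 504.5 -283.0 84.8 24.4 65.0 med [ 504.1 -281.4   60.8] mean [ 504.2 -281.6   60.3]
rack 1048 rect 488.6 272.7 169.4 87.1 13.9 med [494.2 286.5  46.1] mean [493.1 286.4  46.1]
rodL 128 rect 538.6 300.3 24.9 24.2 25.3 med [537.8 299.1 170. ] mean [537.8 299.  169.3]
rodS 132 rect 494.2 284.7 113.2 25.7 6.9 med [451.8 279.7 130.5] mean [457.5 279.9 130.8]
chip 77 [255.8 201.9] [602.7  53.8 146. ]
chip 80 [272.4 203.6] [597.7  15.6 146.4]
chip 80 [243.6 210.2] [584.2  82.5 146.3]
```

```bash
cat >> h.py <<'E'
from scipy.spatial.transform import Rotation as Ro
def to(p,ang):
    "shift in tool axes (mm) and yaw (deg) to TCP target p (mm), tool-y along world angle ang (mod 180)"
    s=r.state();R=Ro.from_rotvec(s["ee_rot"]).as_matrix()
    d=R.T@(np.array(p)-s["eef_pos"]*1000)
    cur=np.degrees(np.arctan2(R[1,1],R[0,1]))
    w=(ang-cur+90)%180-90
    tilt=np.degrees(np.arccos(-R[2,2]))
    print("go",np.round(d,1),"yaw",round(-w,2),"| pos",np.round(s["eef_pos"]*1000,1),"yang",round(cur,2),"tilt",round(tilt,2),"q6",round(s["joint_positions"][5],2),"t",round(s["t"],2),"F",np.round(s["force"],1),"w",round(s["grip_width"]*1000,1))
E
python3 -c "
from h import *
to((504.4,-282,130),-25)"
```

```text
go [-576.9 -685.1   86.4] yaw 89.34 | pos [281.1 585.5 215.5] yang 64.34 tilt 0.1 q6 -0.17 t 0.1 F [0.2 0.2 0.5] w 94.1
```

{"fn": "carry_out", "kwargs": {"series": [[-0.577,-0.685,0,89.3],[-0.577,-0.685,0,89.3],[-0.577,-0.685,0,89.3],[-0.577,-0.685,0,89.3],[-0.577,-0.685,0,89.3],[-0.577,-0.685,0,89.3],[-0.577,-0.685,0,89.3],[-0.577,-0.685,0,89.3],[-0.577,-0.685,0,89.3],[-0.577,-0.685,0,89.3],[-0.577,-0.685,0,89.3],[-0.577,-0.685,0,89.3],[-0.577,-0.685,0,89.3],[-0.577,-0.685,0,89.3],[-0.577,-0.685,0,89.3],[-0.577,-0.685,0.06,89.3],[-0.577,-0.685,0.086,89.3],[-0.577,-0.685,0.086,89.3]], "grip": 1}}

```text
t: 2.35
eef_pos: [0.5034, -0.2793, 0.1277]
ee_rot: [-2.643, -1.687, 0.003]
force: [-0.3, 0.1, 0.5]
grip_width: 0.094
gripper_force: 0.0
```

Run:
```python
from h import *
to((504.4,-282,40),-25)
c=r.read_camera("wrist");P=pts(c)
m=(P[...,2]>.052)&(P[...,2]<.068)&(np.hypot(P[...,0]-.504,P[...,1]+.282)<.06)
print(m.sum(),cv2.minAreaRect((P[m][:,:2]*1000).astype(np.float32)),np.median(P[m][:,2]))
```

```text
go [-2.2  2.6 87.7] yaw 0.09 | pos [ 503.4 -279.3  127.7] yang -24.91 tilt 0.35 q6 -0.27 t 2.35 F [-0.3  0.1  0.5] w 94.0
3891 ((504.4869689941406, -283.5792541503906), (83.19593811035156, 24.03680419921875), 65.248291015625) 0.059751947009769824
```

{"fn": "carry_out", "kwargs": {"series": [[-0.003,0.003,0.04,0],[-0.003,0.003,0.07,0],[-0.003,0.003,0.088,0],[-0.003,0.003,0.088,0]]}}

```text
t: 2.9
eef_pos: [0.5065, -0.2851, 0.0426]
ee_rot: [-2.648, -1.689, 0.0]
force: [0.4, -0.8, 0.4]
grip_width: 0.0941
gripper_force: 0.0
```

{"fn": "carry_out", "kwargs": {"series": [[0,0,0,0],[0,0,0,0],[0,0,0,0],[0,0,0,0],[0,0,0,0],[0,0,0,0]], "grip": 0, "grip_force": 30}}

```text
t: 3.65
eef_pos: [0.5064, -0.2853, 0.0424]
ee_rot: [-2.649, -1.689, 0.0]
force: [0.5, -0.5, -0.2]
grip_width: 0.0375
gripper_force: 0.0
```

Run:
```python
from h import *
a=np.radians(11);ex=np.array([np.cos(a),np.sin(a)]);ey=np.array([-ex[1],ex[0]]);C=np.array([594.4,46.6])
p=C+3*ex+69*ey;print(p)
to((504.4,-282,40),-25)
to((*p,180),101)
```

```text
[584.17906087 114.90470264]
go [ 2.2 -3.2  2.4] yaw 0.04 | pos [ 506.4 -285.3   42.4] yang -24.96 tilt 0.01 q6 -0.27 t 3.65 F [ 0.5 -0.5 -0.2] w 37.5
go [ 395.7  -98.3 -137.6] yaw 54.04 | pos [ 506.4 -285.3   42.4] yang -24.96 tilt 0.01 q6 -0.27 t 3.65 F [ 0.5 -0.5 -0.2] w 37.5
```

{"fn": "carry_out", "kwargs": {"series": [[0,0,0,0],[0,0,0,0],[0,0,0,0],[0,0,0,0],[0,0,0,0]]}}

```text
t: 4.28
eef_pos: [0.5063, -0.2853, 0.0424]
ee_rot: [-2.649, -1.689, 0.0]
force: [-1.6, -0.2, -0.2]
grip_width: 0.0239
gripper_force: 30.0
```

{"fn": "carry_out", "kwargs": {"series": [[0,0,-0.05,0],[0,0,-0.11,0],[0,0,-0.16,0],[0.1,-0.025,-0.16,10],[0.15,-0.04,-0.16,20],[0.2,-0.05,-0.16,30],[0.25,-0.065,-0.16,40],[0.3,-0.08,-0.16,50],[0.35,-0.09,-0.16,54],[0.396,-0.098,-0.16,54],[0.396,-0.098,-0.16,54],[0.396,-0.098,-0.16,54]]}}

```text
t: 5.78
eef_pos: [0.5844, 0.1148, 0.2021]
ee_rot: [3.127, 0.303, -0.001]
force: [-0.3, 0.3, 0.0]
grip_width: 0.0238
gripper_force: 30.0
```

Run:
```python
from h import *
to((584.2,114.9,179.5),101)
c=r.read_camera("wrist");cv2.imwrite("pics/w1.png",c["frame"]);P=pts(c);np.savez("w1.npz",**c)
for n,z0,z1 in(("board",.130,.141),("chips",.1425,.150)):
    m=(P[...,2]>z0)&(P[...,2]<z1)&(np.hypot(P[...,0]-.594,P[...,1]-.047)<.12)
    k,l,st,ce=cv2.connectedComponentsWithStats(m.astype(np.uint8))
    for i in range(1,k):
        if st[i,4]>100:print(n,st[i,4],cv2.minAreaRect((P[l==i][:,:2]*1000).astype(np.float32)),np.median(P[l==i][:,2]))
```

```text
go [-0.2 -0.1 22.6] yaw 0.06 | pos [584.4 114.8 202.1] yang -78.94 tilt 0.03 q6 1.38 t 5.78 F [-0.3  0.3  0. ] w 23.8
board 24205 ((593.4209594726562, 44.692569732666016), (110.86211395263672, 160.66453552246094), 10.94648265838623) 0.13592297183547908
chips 1121 ((603.4647216796875, 52.72270965576172), (26.234588623046875, 20.196882247924805), 13.6370849609375) 0.14474733892639804
chips 1080 ((598.3958740234375, 14.591230392456055), (26.42532730102539, 20.16217041015625), 20.1267032623291) 0.14476156058928089
chips 881 ((584.701416015625, 81.45276641845703), (25.889936447143555, 20.070655822753906), 9.863473892211914) 0.1447599697760328
```

View pics/w1.png

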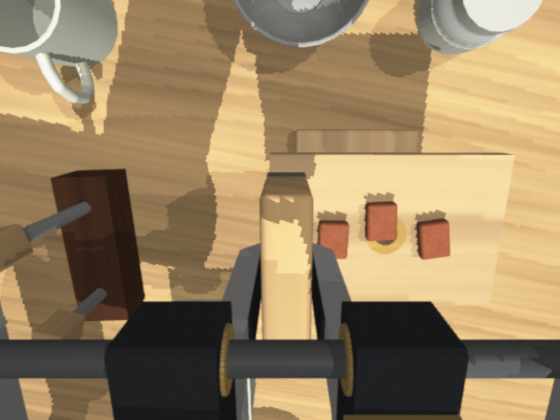

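The wrist view shows the scraper held upright (260–310, 180–330), three chips at (333,238), (381,220) and (433,238), and clear board between. I'll lower it and sweep along the press's -y.

{"fn": "carry_out", "kwargs": {"series": [[0,0,0.012,0],[0,0,0.0225,0],[0,0,0.0225,0],[0,0.01,0.0225,0],[0,0.022,0.0225,0],[0,0.034,0.0225,0],[0,0.046,0.0225,0],[0,0.058,0.0225,0],[0,0.07,0.0225,0],[0,0.082,0.0225,0],[0,0.094,0.0225,0],[0,0.106,0.0225,0],[0,0.118,0.0225,0],[0,0.13,0.0225,0],[0,0.142,0.0225,0],[0,0.154,0.0225,0],[0,0.164,0.0225,0],[0,0.17,0.0225,0],[0,0.17,0.0225,0]]}}

```text
t: 8.2
eef_pos: [0.6172, -0.0522, 0.1799]
ee_rot: [-3.127, -0.302, 0.0]
force: [0.3, 1.0, -1.5]
grip_width: 0.0239
gripper_force: 30.0
```

Run:
```python
from h import *
to((506.4,-285.3,42.4),-25)
c=r.read_camera("scene");cv2.imwrite("pics/s2.png",c["frame"][150:300,150:450].repeat(2,0).repeat(2,1))
```

```text
go [-153.3  207.7  137.5] yaw -53.98 | pos [617.2 -52.2 179.9] yang -78.98 tilt 0.01 q6 1.11 t 8.2 F [ 0.3  1.  -1.5] w 23.9
```

View pics/s2.png

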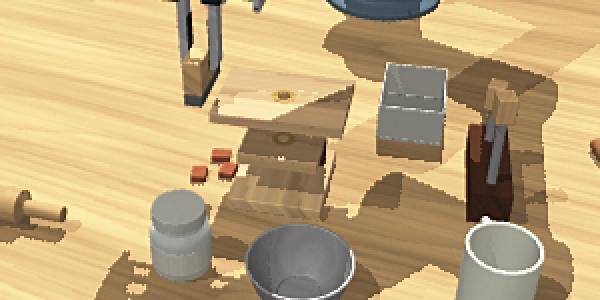

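All three chips are on the table beside the base (around 200–230,155–175 in the crop) and the board is clear. I'll put the scraper back.

{"fn": "carry_out", "kwargs": {"series": [[0,0.01,-0.02,0],[-0.03,0.05,-0.02,-10],[-0.06,0.09,-0.01,-20],[-0.09,0.13,0,-30],[-0.12,0.17,0.03,-40],[-0.153,0.208,0.06,-50],[-0.153,0.208,0.1,-54],[-0.153,0.208,0.125,-54],[-0.153,0.208,0.1345,-54],[-0.153,0.208,0.137,-54],[-0.153,0.208,0.137,-54],[-0.153,0.208,0.137,-54]]}}

```text
t: 9.75
eef_pos: [0.5077, -0.2858, 0.0442]
ee_rot: [2.647, 1.688, 0.001]
force: [-0.6, -1.4, -0.8]
grip_width: 0.024
gripper_force: 30.0
```

```bash
python3 -c "
from h import *
to((506.4,-285.3,42.4),-25)"
```

```text
go [-0.1 -1.4  1.8] yaw 0.06 | pos [ 507.7 -285.8   44.2] yang -24.94 tilt 0.13 q6 -0.27 t 9.75 F [-0.6 -1.4 -0.8] w 24.0
```

{"fn": "carry_out", "kwargs": {"series": [[0,0,0.0015,0],[0,0,0.0015,0]]}}

```text
t: 10.0
eef_pos: [0.5074, -0.2856, 0.0421]
ee_rot: [2.648, 1.688, 0.001]
force: [-0.3, -0.2, 1.7]
grip_width: 0.0237
gripper_force: 30.0
```

{"fn": "carry_out", "kwargs": {"series": [[0,0,0,0],[0,0,0,0],[0,0,0,0],[0,0,0,0],[0,0,0,0],[0,0,0,0],[0,0,-0.02,0],[0,0,-0.05,0],[0,0,-0.11,0],[0,0,-0.17,0],[0,0,-0.22,0],[0,0,-0.22,0]], "grip": 1}}

```text
t: 11.5
eef_pos: [0.509, -0.2869, 0.2689]
ee_rot: [2.639, 1.683, 0.006]
force: [0.1, -0.3, -1.0]
grip_width: 0.094
gripper_force: 0.0
```

Run:
```python
from h import *
c=r.read_camera("wrist");P=pts(c)
m=(P[...,2]>.052)&(P[...,2]<.068)&(np.hypot(P[...,0]-.504,P[...,1]+.282)<.08)
print(m.sum(),cv2.minAreaRect((P[m][:,:2]*1000).astype(np.float32)),np.median(P[m][:,2]))
print("cam",(-c["R"].T@c["t"]),c["R"][2])
to((537,297,260),13); to((537,297,260),103)
```

```text
1688 ((509.083984375, -285.38818359375), (83.18632507324219, 23.33263397216797), 65.42232513427734) 0.05973493623067545
cam [ 0.54030954 -0.21632119  0.43678982] [-0.10200323 -0.24899153 -0.96311918]
go [ 540.9 -219.5    3. ] yaw -37.95 | pos [ 507.8 -286.   265.2] yang -24.95 tilt 0.36 q6 -0.27 t 11.55 F [-1.3  0.  -0.6] w 94.1
go [ 540.9 -219.5    3. ] yaw 52.05 | pos [ 507.8 -286.   265.2] yang -24.95 tilt 0.36 q6 -0.27 t 11.55 F [-1.3  0.  -0.6] w 94.1
```

```bash
python3 -c "
from h import *
to((585,-30,265),13)"
```

```text
go [264.7 -38.   -0.5] yaw -37.95 | pos [ 507.8 -286.   265.2] yang -24.95 tilt 0.36 q6 -0.27 t 11.55 F [-1.3  0.  -0.6] w 94.1
```

{"fn": "carry_out", "kwargs": {"series": [[0.06,-0.01,0,-10],[0.12,-0.02,0,-20],[0.18,-0.03,0,-30],[0.24,-0.038,0,-38],[0.265,-0.038,0,-38],[0.265,-0.038,0,-38],[0.265,-0.038,0,-38]]}}

```text
t: 12.42
eef_pos: [0.5835, -0.0297, 0.2605]
ee_rot: [-1.955, -2.457, 0.002]
force: [1.0, 0.4, -0.3]
grip_width: 0.0943
gripper_force: 0.0
```

Run:
```python
from h import *
c=r.read_camera("wrist");P=pts(c);cv2.imwrite("pics/w3.png",c["frame"]);np.savez("w3.npz",**c)
m=(P[...,2]>.130)&(P[...,2]<.141)&(np.hypot(P[...,0]-.594,P[...,1]-.047)<.12)
print(m.sum(),cv2.minAreaRect((P[m][:,:2]*1000).astype(np.float32)),np.median(P[m][:,2]))
# hole: depth not board, inside filled board
h=(~m)&(np.hypot(P[...,0]-.594,P[...,1]-.046)<.02)
def fit(mask,z):
    cn,_=cv2.findContours(mask.astype(np.uint8),cv2.RETR_EXTERNAL,cv2.CHAIN_APPROX_NONE);
    return [(len(k),cv2.fitEllipse(k)) for k in cn if len(k)>12]
K=c["intrinsics"]
def ray(u,v,z):
    d=c["R"].T@np.linalg.inv(K)@[u,v,1];o=-c["R"].T@c["t"];return np.round((o+d*(z-o[2])/d[2])*1000,1)
hl=cv2.morphologyEx(m.astype(np.uint8),cv2.MORPH_CLOSE,np.ones((45,45)))-m
for n,e in fit(hl,0):print("hole",n,e,ray(*e[0],.136))
hsv=cv2.cvtColor(c["frame"],cv2.COLOR_BGR2HSV)
b=m&(hsv[...,1]>120)
for n,e in fit(b,0):
    if n>30:print("flange?",n,e,ray(*e[0],.136))
to((537,297,265),13)
```

```text
28799 ((593.8255004882812, 45.82844543457031), (110.45520782470703, 160.4464874267578), 10.973283767700195) 0.13593433385972142
hole 53 ((319.20025634765625, 117.64910888671875), (18.2581787109375, 19.529327392578125), 17.64988136291504) [593.2  45.9 136. ]
hole 308 ((487.1563415527344, 5.743455410003662), (8.032537460327148, 445.6596374511719), 91.14958953857422) [693.3 150.6 136. ]
flange? 101 ((319.2408142089844, 117.82353210449219), (34.88138961791992, 36.28306579589844), 11.034503936767578) [593.3  45.7 136. ]
go [329.1  27.9  -4.1] yaw -0.03 | pos [583.6 -30.  260.8] yang 12.97 tilt 0.08 q6 -0.47 t 12.47 F [-0.5 -0.2 -0.4] w 94.0
```

View pics/w3.png

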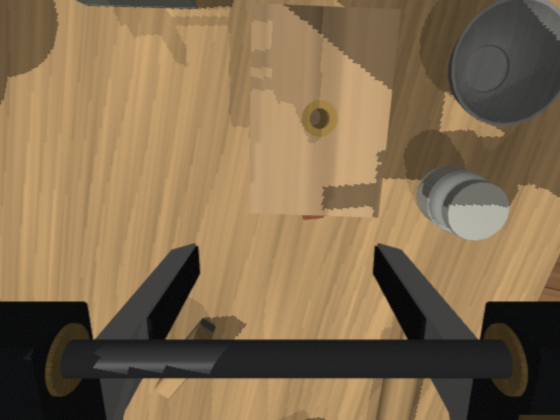

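The board is clear and the hole sits at pixel (319,118), which is world (593.3, 45.8) mm. Next is the rod.

{"fn": "carry_out", "kwargs": {"series": [[0.06,0.005,0,0],[0.12,0.01,0,0],[0.18,0.015,0,0],[0.23,0.02,0,0],[0.25,0.028,0,0],[0.25,0.028,0,0],[0.25,0.028,0,0]]}}

```text
t: 13.35
eef_pos: [0.5556, 0.2191, 0.2613]
ee_rot: [1.957, 2.457, -0.001]
force: [-0.4, 0.1, -0.0]
grip_width: 0.0941
gripper_force: 0.0
```

Run:
```python
from h import *
c=r.read_camera("wrist");P=pts(c);cv2.imwrite("pics/w4.png",c["frame"]);np.savez("w4.npz",**c)
for n,z0,z1 in(("long",.160,.176),("short",.122,.1325),("rack",.04,.05)):
    m=(P[...,2]>z0)&(P[...,2]<z1)&(np.hypot(P[...,0]-.495,P[...,1]-.288)<.12)
    k,l,st,ce=cv2.connectedComponentsWithStats(m.astype(np.uint8))
    for i in range(1,k):
        Q=P[l==i]
        if st[i,4]>150:
            top=Q[Q[:,2]>np.percentile(Q[:,2],80)-.002]
            print(n,st[i,4],np.round(ce[i]),cv2.minAreaRect((top[:,:2]*1000).astype(np.float32)),np.percentile(Q[:,2],80),len(top))
to((537,297,200),13);to((537,297,200),103)
```

```text
long 1190 [287. 101.] ((537.9068603515625, 299.83685302734375), (23.311315536499023, 22.996322631835938), 26.19576644897461) 0.17022578310869438 1068
short 942 [177. 103.] ((450.40869140625, 279.8945617675781), (23.59300422668457, 23.108980178833008), 87.7447738647461) 0.1301941285900691 802
rack 5270 [243. 105.] ((494.2713928222656, 289.9461975097656), (150.0694580078125, 49.632694244384766), 12.962434768676758) 0.045487009910523096 5014
go [80.1 -0.7 61.3] yaw -0.09 | pos [555.6 219.1 261.3] yang 12.91 tilt 0.03 q6 -0.04 t 13.4 F [ 0.4  0.2 -0. ] w 93.9
go [80.1 -0.7 61.3] yaw 89.91 | pos [555.6 219.1 261.3] yang 12.91 tilt 0.03 q6 -0.04 t 13.4 F [ 0.4  0.2 -0. ] w 93.9
```

View pics/w4.png

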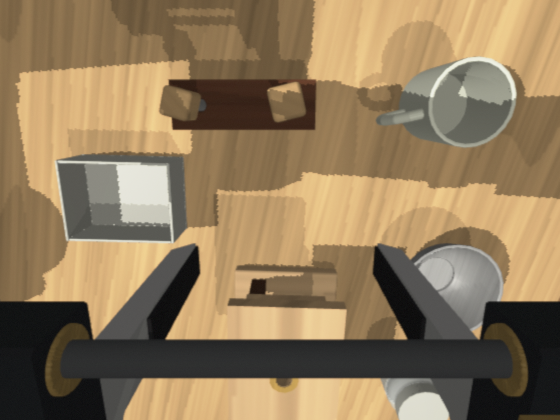

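The long rod's head is at pixel (287,101), world (537.9, 299.8), yaw about 26°. The short one is at (177,103). I'll grip the long one with tool y along 26°.

```bash
python3 -c "
from h import *
to((538,299.9,195),26.2)"
```

```text
go [82.7  0.9 66.3] yaw -13.29 | pos [555.6 219.1 261.3] yang 12.91 tilt 0.03 q6 -0.04 t 13.4 F [ 0.4  0.2 -0. ] w 93.9
```

{"fn": "carry_out", "kwargs": {"series": [[0.05,0,0,-8],[0.083,0.001,0,-13.3],[0.083,0.001,0.03,-13.3],[0.083,0.001,0.066,-13.3],[0.083,0.001,0.066,-13.3],[0.083,0.001,0.066,-13.3],[0.083,0.001,0.066,-13.3]], "grip": 0.55}}

```text
t: 14.28
eef_pos: [0.5386, 0.3019, 0.1977]
ee_rot: [1.656, 2.667, 0.004]
force: [-0.3, -0.8, 0.0]
grip_width: 0.0515
gripper_force: 0.0
```

```bash
python3 -c "
from h import *
to((538,299.9,146),26.2)"
```

```text
go [-1.5 -1.6 51.7] yaw 0.11 | pos [538.6 301.9 197.7] yang 26.31 tilt 0.2 q6 -0.13 t 14.28 F [-0.3 -0.8  0. ] w 51.5
```

{"fn": "carry_out", "kwargs": {"series": [[-0.001,-0.001,0.025,0],[-0.001,-0.001,0.05,0],[-0.001,-0.001,0.05,0],[-0.001,-0.001,0.05,0],[-0.001,-0.001,0.05,0]]}}

```text
t: 14.9
eef_pos: [0.5379, 0.301, 0.1473]
ee_rot: [1.656, 2.668, 0.004]
force: [-0.8, 0.9, 1.0]
grip_width: 0.0517
gripper_force: 0.0
```

```bash
python3 -c "
from h import *
to((538,299.9,146),26.2)"
```

```text
go [-1.  -0.4  1.3] yaw 0.15 | pos [537.9 301.  147.3] yang 26.35 tilt 0.17 q6 -0.13 t 14.9 F [-0.8  0.9  1. ] w 51.7
```

{"fn": "carry_out", "kwargs": {"series": [[-0.001,0,0,0],[-0.001,0,0,0],[-0.001,0,0,0],[-0.001,0,0,0],[-0.001,0,0,0],[-0.001,0,0,0],[-0.001,0,0,0],[-0.001,0,0,0]], "grip": 0, "grip_force": 40}}

```text
t: 15.9
eef_pos: [0.5374, 0.2997, 0.1455]
ee_rot: [1.657, 2.669, 0.0]
force: [0.1, 0.0, 0.1]
grip_width: 0.024
gripper_force: 40.0
```

{"fn": "carry_out", "kwargs": {"series": [[0,0,-0.005,0],[0,0,-0.02,0],[0,0,-0.045,0],[0,0,-0.08,0],[0,0,-0.12,0],[0,0,-0.155,0],[0,0,-0.165,0],[0,0,-0.165,0],[0,0,-0.165,0]]}}

```text
t: 17.02
eef_pos: [0.5365, 0.2994, 0.3083]
ee_rot: [-1.656, -2.667, 0.004]
force: [-0.3, -0.1, -2.5]
grip_width: 0.0241
gripper_force: 40.0
```

Run:
```python
from h import *
to((593.4,45.8,312),26.2);to((593.4,45.8,312),13)
c=r.read_camera("wrist");cv2.imwrite("pics/w5.png",c["frame"]);np.savez("w5.npz",**c)
```

```text
go [-252.5  -61.5   -3.6] yaw 0.14 | pos [536.5 299.4 308.3] yang 26.34 tilt 0.21 q6 -0.14 t 17.02 F [-0.3 -0.1 -2.5] w 24.1
go [-252.5  -61.5   -3.6] yaw 13.34 | pos [536.5 299.4 308.3] yang 26.34 tilt 0.21 q6 -0.14 t 17.02 F [-0.3 -0.1 -2.5] w 24.1
```

View pics/w5.png

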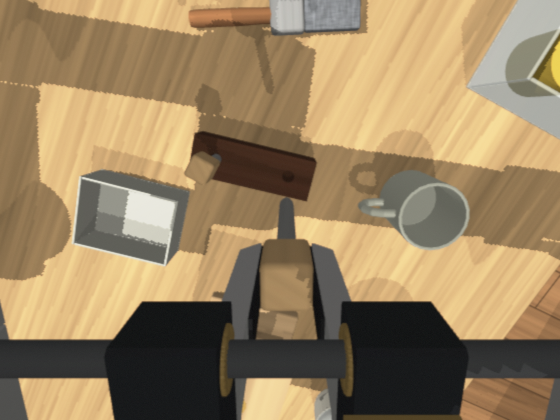

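The rod is held straight, tip at about pixel (287,200). The short rod is still in the rack. I'll go to a point above the hole.

{"fn": "carry_out", "kwargs": {"series": [[-0.03,-0.007,-0.004,0],[-0.08,-0.02,-0.004,0],[-0.13,-0.032,-0.004,0],[-0.18,-0.044,-0.004,0],[-0.22,-0.054,-0.004,0],[-0.245,-0.06,-0.004,0],[-0.2525,-0.0615,-0.004,0],[-0.2525,-0.0615,-0.004,0],[-0.2525,-0.0615,-0.004,0],[-0.2525,-0.0615,-0.004,0],[-0.2525,-0.0615,-0.004,0]]}}

```text
t: 18.45
eef_pos: [0.5942, 0.0468, 0.3145]
ee_rot: [1.656, 2.67, 0.0]
force: [-0.3, 0.1, -2.8]
grip_width: 0.0231
gripper_force: 40.0
```

```bash
cat > look.py <<'E'
from h import *
import sys
from scipy.optimize import least_squares
def look(name):
    c=r.read_camera("wrist");cv2.imwrite(f"pics/{name}.png",c["frame"]);P=pts(c)*1000;s=r.state();T=s["eef_pos"]*1000
    K=c["intrinsics"];o=-c["R"].T@c["t"]
    def ray(u,v,z):
        d=c["R"].T@np.linalg.inv(K)@[u,v,1];return (o+d*(z-o[2])/d[2])*1000
    # shaft: fit a cylinder of radius 6 to its points
    q=P.reshape(-1,3);q=q[(np.hypot(q[:,0]-T[0],q[:,1]-T[1])<14)&(q[:,2]>max(140,T[2]-137+12))&(q[:,2]<T[2]-30)]
    zm=T[2]-137
    def res(p):
        x=p[0]+p[2]*(q[:,2]-zm);y=p[1]+p[3]*(q[:,2]-zm);return np.hypot(q[:,0]-x,q[:,1]-y)-6
    f=least_squares(res,[T[0],T[1],0,0],loss="soft_l1",f_scale=.5)
    print("shaft n",len(q),"tip xy",np.round(f.x[:2],2),"slope deg",np.round(np.degrees(f.x[2:]),2),"rms",np.std(f.fun).round(2),"zmin",q[:,2].min().round(1))
    m=(P[...,2]>130)&(P[...,2]<141)&(np.hypot(P[...,0]-594,P[...,1]-47)<120)
    (print("board",cv2.minAreaRect(P[m][:,:2].astype(np.float32)))) if m.any() else 0
    hsv=cv2.cvtColor(c["frame"],cv2.COLOR_BGR2HSV)
    near=(np.hypot(P[...,0]-593.5,P[...,1]-46)<22)&(P[...,2]<141)
    b=(near&(~m|(hsv[...,1]>120))).astype(np.uint8)
    cn,_=cv2.findContours(b,cv2.RETR_EXTERNAL,cv2.CHAIN_APPROX_NONE)
    if cn:
        k=max(cn,key=len)
        if len(k)>20:
            e=cv2.fitEllipse(k);print("flange",len(k),np.round(e[0],1),np.round(e[1],1),ray(*e[0],.136).round(1))
    to((T[0],T[1],T[2]),26.2)
look(sys.argv[1])
E
python3 look.py w6
```

```text
shaft n 608 tip xy [594.75  46.95] slope deg [-0.08 -0.03] rms 0.17 zmin 190.0
board ((593.949951171875, 45.67871856689453), (110.37078857421875, 160.36004638671875), 10.968929290771484)
flange 87 [284.6 189.9] [23.9 28.2] [592.7  47.1 136. ]
go [0. 0. 0.] yaw 0.18 | pos [594.2  46.6 314.5] yang 26.38 tilt 0.01 q6 -0.57 t 18.5 F [-0.1  0.1 -1.2] w 23.5
```

View pics/w6.png

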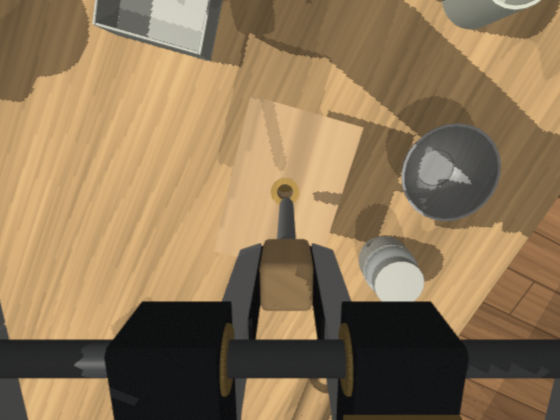

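Seen from the wrist, the rod is vertical with its tip about 1.6 mm off the hole at pixel (285,190). I'll correct and go down to the mouth.

{"fn": "carry_out", "kwargs": {"series": [[-0.0006,-0.0015,0.01,0],[-0.0006,-0.0015,0.025,0],[-0.0006,-0.0015,0.035,0],[-0.0006,-0.0015,0.037,0],[-0.0006,-0.0015,0.037,0],[-0.0006,-0.0015,0.037,0]]}}

```text
t: 19.25
eef_pos: [0.5935, 0.0449, 0.2781]
ee_rot: [1.656, 2.668, 0.001]
force: [-0.1, 0.8, -1.7]
grip_width: 0.0239
gripper_force: 40.0
```

```bash
python3 look.py w7
```

```text
shaft n 613 tip xy [594.25  45.07] slope deg [-0.19 -0.01] rms 0.18 zmin 153.4
board ((593.8085327148438, 45.66797637939453), (110.21587371826172, 160.3407745361328), 10.957514762878418)
flange 106 [285.8 197.7] [28.3 29.9] [592.9  46.5 136. ]
go [0. 0. 0.] yaw 0.14 | pos [593.5  44.9 278.1] yang 26.34 tilt 0.06 q6 -0.57 t 19.3 F [-0.6 -0.6 -2.3] w 23.6
```

{"fn": "carry_out", "kwargs": {"series": [[0.001,-0.0003,0,0],[0.001,-0.0003,0.006,0],[0.001,-0.0003,0.012,0],[0.001,-0.0003,0.018,0],[0.001,-0.0003,0.022,0],[0.001,-0.0003,0.022,0],[0.001,-0.0003,0.022,0]]}}

```text
t: 20.18
eef_pos: [0.5926, 0.0457, 0.2557]
ee_rot: [1.657, 2.669, 0.0]
force: [0.1, 0.6, -2.0]
grip_width: 0.0237
gripper_force: 40.0
```

```bash
python3 look.py w8; python3 -c "
from h import *
print(r.state()['ft_torque'])"
```

```text
shaft n 583 tip xy [593.24  45.89] slope deg [-0.14 -0.05] rms 0.18 zmin 140.0
board ((593.8240966796875, 45.77212905883789), (110.56420135498047, 160.2529296875), 11.049050331115723)
flange 133 [286.7 206. ] [29.8 31. ] [593.3  46.1 136. ]
go [0. 0. 0.] yaw 0.14 | pos [592.7  45.7 255.8] yang 26.34 tilt 0.03 q6 -0.57 t 20.23 F [-0.8 -0.3 -1.9] w 23.6
[-0.06175622 -0.00894519  0.00814234]
```

The tip is in the upper hole without contact. I'll carry on down to just above the lower board.

{"fn": "carry_out", "kwargs": {"series": [[0,0,0.008,0],[0,0,0.016,0],[0,0,0.024,0],[0,0,0.032,0],[0,0,0.04,0],[0,0,0.04,0],[0,0,0.04,0]]}}

```text
t: 21.1
eef_pos: [0.5927, 0.0457, 0.2157]
ee_rot: [1.657, 2.669, 0.0]
force: [0.2, -0.8, -2.2]
grip_width: 0.0239
gripper_force: 40.0
```

```bash
python3 look.py w9; python3 -c "
from h import *
print(r.state()['ft_torque'])"
```

```text
shaft n 374 tip xy [593.43  45.87] slope deg [-0.24 -0.03] rms 0.18 zmin 140.0
board ((593.7660522460938, 45.48167419433594), (110.56904602050781, 160.74099731445312), 10.943169593811035)
flange 148 [286.6 220.1] [34.1 36. ] [593.2  46.  136. ]
go [0. 0. 0.] yaw 0.14 | pos [592.8  45.7 215.9] yang 26.34 tilt 0.05 q6 -0.57 t 21.15 F [-0.3  0.6 -1.5] w 23.8
[-0.05505161  0.04554833  0.0116584 ]
```

{"fn": "carry_out", "kwargs": {"series": [[0,0,0.006,0],[0,0,0.012,0],[0,0,0.018,0],[0,0,0.024,0],[0,0,0.03,0],[0,0,0.036,0],[0,0,0.041,0],[0,0,0.041,0],[0,0,0.041,0],[0,0,0.041,0]]}}

```text
t: 22.4
eef_pos: [0.5927, 0.0457, 0.1748]
ee_rot: [1.657, 2.669, 0.0]
force: [0.9, -0.0, -1.3]
grip_width: 0.0238
gripper_force: 40.0
```

```bash
python3 look.py w10
python3 - <<'E'
from h import *
print(r.state()['ft_torque'])
c=r.read_camera("scene");cv2.imwrite("pics/s3.png",cv2.resize(c["frame"][150:300,150:450],None,fx=2.6,fy=2.6,interpolation=cv2.INTER_CUBIC))
E
```

```text
shaft n 44 tip xy [594.46  46.36] slope deg [-0.8 -0.3] rms 0.17 zmin 140.1
board ((592.8825073242188, 49.59206771850586), (110.52055358886719, 152.31231689453125), 10.97472858428955)
flange 123 [286.9 232.5] [25.9 42.7] [591.2  50.3 136. ]
go [0. 0. 0.] yaw 0.14 | pos [592.7  45.7 174.8] yang 26.34 tilt 0.04 q6 -0.57 t 22.45 F [-0.6  0.2 -2. ] w 23.4
[-0.04695245  0.04623505  0.03538417]
```

View pics/s3.png

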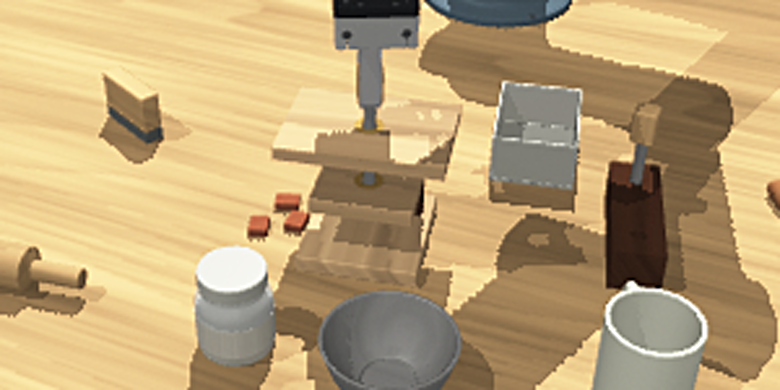

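The shaft passes through both flanges, at (368,125) and (369,180). No load shows beyond the rod's own weight, the tip is at about 38 mm, the scraper is standing and the chips are on the table. I'll hand in.

```bash
python3 -c "
from h import *
print(r.sign_off())"
```

```text
the job is handed in; nothing more can be done
None
```

The job is handed in at about 22.5 s: the scraper wiped all three chips off the press and stands back on the table, and the long rod is held upright through both holes, its tip about 38 mm above the table by calculation (midway between base and lower board).

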